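# Rock the alignment pin into the accessory mount

### The arm

A 6-joint arm with a two-finger parallel gripper is mounted at the origin on a cart in front of the work surface, level with it; the furniture and walls round the work are solid. World frame = base frame: x ahead of the robot, y to its left, z up, the work surface at z = 0. Lengths are in m, angles in degrees, forces in N, time in s.
With the tool pointing down it reaches from about 0.375 to 0.9 m from the base axis. Payload 3.1 kg.
Tool frame: the origin (TCP) lies on the centre line of the jaws, within the pads' length; the fingertips stand 22 mm ahead of it and the grasp point (between the pads) lies 3 mm ahead of it; y points along the fingers, z is the direction in which the jaws open and shut, and the axes are right-handed (so a half turn about y gives the same grasp; the last joint's range is limited). The gripper opens to 87 mm and grips with 3 to 60 N. Pads are 19 mm wide; open, the fingers measure 117 mm over their backs; the gripper's body (75 mm by 190 mm) begins 51 mm behind the grasp point.
Start: joints at [63.226, 30.224, 82.088, -0, 67.689, -10.227], TCP at [0.178, 0.599, 0.245] pointing down, gripper open.
Joint ranges: [-176.69, 176.69], [-43.24, 126.21], [12.49, 139.97], [-82, 262], [0, 151.66], [-163.58, 163.58]. Speed limits (degrees/s): [159.86, 159.86, 180, 180, 180, 180].

### API

Orientations are given as a 3x3 rotation matrix whose columns are the frame's x, y, z axes.
In Python, from rig import bot gives the robot as it stands.
- The arm moves only by the tool jog_arm, never from a script. Its argument "motion" is one flat list of numbers, 6 for each row, row after row: the shift along the tool's x, y, z in mm, then the turn, a rotation vector about the tool's x, y, z in degrees. A call has 1 to 20 rows; each row is the pose to reach, as a shift and turn from the pose commanded when the call began, along the tool's axes at that moment; what a row does not reach only later rows make up. A row lasts 1/8 s, in which the tool goes at most 62.5 mm and 10.7 degrees, less where a joint would pass 70% of its speed; a pose out of reach is approached as far as the arm can. A call with a gripper value outside its range is refused whole. "gripper" is the opening, from 0 (shut) to 1 (fully open), set as the call begins (left out, the last holds). The fingers move at their own pace and stop on an object; the grip force is fixed at half the most. Time passes only in rows, so rows that repeat a pose let the fingers close. It gives the time, the measured TCP pose, the force and the opening at its end, in the units of the state.
- bot.read_state(): the state, without advancing time (a new reading comes with each control period).
- bot.capture(name): name is "side" or "top" or "wrist"; returns (picture, depth): 480x640x3 uint8, red, green, blue; 480x640 float32, m along the optical axis (not along the pixel's ray), 0 where there is no reading.
- bot.get_calibration(name): a dict with "mtx" (3x3 intrinsics, pixels), "pose" (4x4, takes a point from camera to world coordinates); the wrist camera has in their place "hand_eye" (4x4, takes a point from camera to tool coordinates, whose origin is the TCP and whose axes are the tool frame's). Camera axes: x right, y up, looking along -z (the intrinsics and any distortion apply to the point x, -y, -z); pixel columns grow to the right and rows downward; lengths in m; the calibration is good to about 2 mm. A picture is of the moment at which its call begins: read the wrist's pose just before it. get_calibration takes no time and is no camera call.
- bot.hand_in(): hands the job in, once; it reports no verdict.
The state is a dict: "time_s": time; "joint_positions": joint angles; "qvel": joint speeds; "tau": joint torques, N m; "position": TCP position; "tcp_rot": TCP orientation; "force": force on the tool from outside, world axes, zero at the start; "moment": the same for the moment, N m; "opening": opening from 0.0 (shut) to 1.0 (fully open).
Only numpy, scipy, OpenCV 4.12 (cv2) and the standard library are available. Lean on these libraries where they do the work, as an engineer would, in place of code of your own. Each camera call takes 0.05 s, during which the arm holds its last target.

### The job

Take the steel alignment pin by its orange tab out of the blue parking stand and put it into the bore of the grey accessory mount. It is a tight fit and the carriage with the bore may be clamped up to a centimetre off the middle of the mount along its rails, so feel for it: lean the pin clearly (some 15 to 20 degrees), catch the low edge of its foot in the bore, then straighten it and slide it fully home until its collar sits flush on the carriage, upright, and let go. Push gently, never harder than about 20 N, and leave the bottle, the can and the small carton where they are.

Things in the scene. Friction and masses are not known exactly. Their poses are not given: they have to be found in the camera images.
- pin_grip (a point): Centre of the orange grip tab of the alignment pin, 75 mm above the foot. The tab is 24 mm along x, 14 mm thick along y (grasp it across y) and 48 mm tall. z points up the pin's axis.
- pin_foot (a point): Centre of the pin's foot (lower end face); same axes as pin_grip.
- stand_top (a point): Centre of the top face of the blue parking stand, 64x64x40 mm, fixed to the table. The pin stands upright in its roomy well, 28 mm in diameter and 35 mm deep; it need not be lifted more than 45 mm to come free.
- mount: Grey accessory mount, 120 mm (x) by 78 mm (y), fixed to the table; origin at the centre of its underside, z up. Two guide rails along x (y = +-27 to +-39 mm), tops 56 mm above the origin. Between them a bare aluminium carriage, 66 mm (x) by 52 mm (y), is clamped fast and does not move; its flat top is 58 mm above the origin.
- mount_mouth (a point): Point over the middle of the mount at the height of the carriage top; axes as the mount. The bore (upright, through, 25 mm in diameter, 1 mm chamfer) is in the middle of the carriage: its true centre lies up to 10 mm from this point, either way along x (not y), unknown: find it by feel or by eye.
- oil_bottle_mid (a point): Amber glass oil bottle with black cap, 28 mm in diameter, 60 mm tall, half-way up. Bystander.
- objective_can_mid (a point): White can with black screw top, 38 mm in diameter, 54 mm tall, half-way up. Bystander.
- filter_box_mid (a point): Small blue carton 42x50x20 mm, half-way up. Bystander.
- pin: The loose alignment pin, about 200 g, 99 mm tall; origin at the centre of its foot. From the foot up: steel shaft 24 mm in diameter and 45 mm long (foot edge chamfered 1.5 mm), dark collar 32 mm in diameter and 6 mm thick, orange tab. When home the collar rests on the carriage top, the foot 45 mm below it.
Not all that is in view belongs to the job. What is shaped like the mount but purple is not meant.

How it is judged (in metres and radians):
On the way, in this order (a step that is already met when the one before it is completed fails the run):
1. the pin is lifted clear of the stand (foot more than 50 mm above the table) (height (world z) of pin_foot above 0.05 m), for 0.1 s.
2. the pin's foot has entered the bore leaning: tilted at least 7 degrees with the centre of the foot below the carriage top (angle between pin's own z axis and vertical above 0.12 rad and z of pin_foot in the frame of mount below 0.058 m and horizontal distance between pin_foot and mount_mouth below 0.026 m), for 0.1 s.
At the end, for the whole second after the job is handed in: The pin stands in the bore upright (within 0.06 rad), its collar on the carriage (gap under 2.5 mm), released and at rest (z of pin_foot in the frame of mount below 0.0155 m and angle between pin's own z axis and vertical below 0.06 rad and horizontal distance between pin_foot and mount_mouth below 0.026 m and linear speed of pin below 0.01 m/s); the robot touches nothing.
It fails at once if the pin presses on the mount or its carriage with more than 35 N in all, wedging against the walls included (contact force between pin and mount above 35 N).
It fails at once if the amber oil bottle is moved more than 15 mm or tipped over (distance of oil_bottle_mid from where it was at the start of the episode above 0.015 m or angle between oil_bottle_mid's own z axis and vertical above 0.5 rad).
It fails at once if the objective can is moved more than 15 mm or tipped over (distance of objective_can_mid from where it was at the start of the episode above 0.015 m or angle between objective_can_mid's own z axis and vertical above 0.5 rad).
It fails at once if the small blue carton is moved more than 15 mm or tipped over (distance of filter_box_mid from where it was at the start of the episode above 0.015 m or angle between filter_box_mid's own z axis and vertical above 0.5 rad).
It also fails if it takes over 56 s, if anything falls off the work surface, if the arm or the gripper's body presses on something with over 40 N, if the wrist force passes 120 N, or if a joint passes its speed limit or range.

## Working session

There is one attempt and no reset: what is moved stays moved. The work goes in short steps, Python scripts to look and compute and a tool call to move; the robot and the scene stay as the last step left them, time stands still between calls to the robot, and variables do not carry over. Pictures are saved under pics/ and viewed, and the job is handed in when it is done.

Besides the shell and the picture viewer there is one more tool, called after ">>>" as a command line: name --argument value ..., lists and objects as JSON in quotes. jog_arm: Moves the arm, as the interface text tells. Its arguments: {"type":"object","properties":{"motion":{"type":"array","items":{"type":"number"}},"gripper":{"type":"number"}},"required":["motion"]}

```bash
ls; mkdir -p pics
cat > h.py <<'E'
from rig import bot
import numpy as np, cv2
np.set_printoptions(precision=4,suppress=True)
def snap(n,f):
    s=bot.read_state()
    p,d=bot.capture(n); cv2.imwrite(f'pics/{f}.png',p[:,:,::-1]); np.savez(f'{f}.npz',p=p,d=d,pos=s['position'],rot=s['tcp_rot'])
    return p,d
def cam(n,f):
    c=bot.get_calibration(n)
    if 'pose' in c: return c, np.array(c['pose'])
    z=np.load(f+'.npz'); T=np.eye(4); T[:3,:3]=np.array(z['rot']).reshape(3,3); T[:3,3]=z['pos']
    return c, T@np.array(c['hand_eye'])
def cloud(n,f):
    c,T=cam(n,f); z=np.load(f+'.npz'); d=z['d']; K=np.array(c['mtx'])
    v,u=np.mgrid[0:480,0:640]
    dist=c.get('dist',None)
    pts=cv2.undistortPoints(np.stack([u.ravel(),v.ravel()],1).astype(float)[:,None],K,None if dist is None else np.array(dist))[:,0]
    x=pts[:,0].reshape(480,640)*d; y=pts[:,1].reshape(480,640)*d
    P=np.stack([x,-y,-d,np.ones_like(d)],-1)@T.T
    P[d==0]=np.nan
    return z['p'],P[...,:3]
E
python3 - <<'E'
from h import *
s=bot.read_state(); print(s)
for n in ('side','top','wrist'):
    snap(n,n+'0'); print(bot.get_calibration(n))
E
```

```text
pics
{'time_s': 0.0, 'joint_positions': array([ 63.2251,  30.278 ,  82.1545,  -0.0009,  67.6885, -10.2268]), 'qvel': array([ 0.1428, -0.0018, -0.0662, -0.0928,  0.055 ,  0.0332]), 'tau': array([  0.0008, -44.0043, -17.6592,   0.0633,   0.0581,  -0.0002]), 'position': array([0.1777, 0.5985, 0.2436]), 'tcp_rot': array([[ 0.9586, -0.0009,  0.2848],
       [-0.2848, -0.0019,  0.9586],
       [-0.0004, -1.    , -0.0021]]), 'force': array([-0.0513,  0.2607,  0.2678]), 'moment': array([0.0247, 0.0386, 0.0197]), 'opening': 0.9989246041316668}
{'mtx': array([[539.8761,   0.    , 318.2373],
       [  0.    , 539.8761, 228.1051],
       [  0.    ,   0.    ,   1.    ]]), 'pose': array([[ 0.5233,  0.6121, -0.5928, -0.147 ],
       [-0.852 ,  0.3649, -0.3754, -0.4583],
       [-0.0135,  0.7015,  0.7125,  0.8782],
       [ 0.    ,  0.    ,  0.    ,  1.    ]])}
{'mtx': array([[450.7714,   0.    , 318.7864],
       [  0.    , 450.7714, 240.6102],
       [  0.    ,   0.    ,   1.    ]]), 'pose': array([[-0.003 ,  0.9908, -0.1352,  0.3284],
       [-1.    , -0.0024,  0.0051, -0.034 ],
       [ 0.0047,  0.1352,  0.9908,  1.2248],
       [ 0.    ,  0.    ,  0.    ,  1.    ]])}
{'mtx': array([[343.783 ,   0.    , 317.7981],
       [  0.    , 343.783 , 239.0335],
       [  0.    ,   0.    ,   1.    ]]), 'hand_eye': array([[-0.0003, -0.9657, -0.2595, -0.0705],
       [-0.0018,  0.2595, -0.9657, -0.1408],
       [ 1.    ,  0.0002, -0.0018, -0.0007],
       [ 0.    ,  0.    ,  0.    ,  1.    ]])}
```

View pics/side0.png

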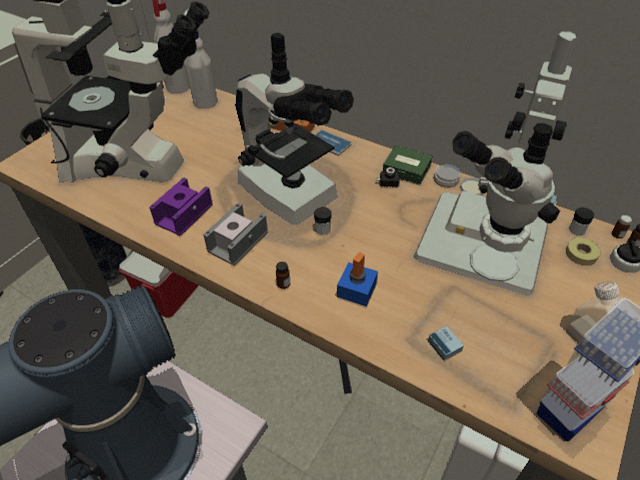

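View pics/top0.png

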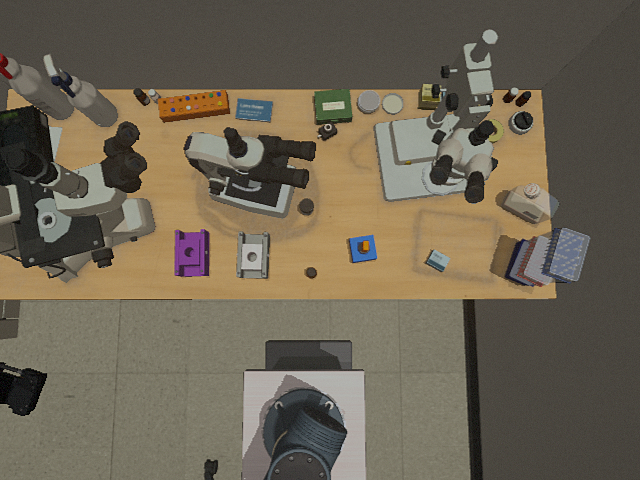

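View pics/wrist0.png

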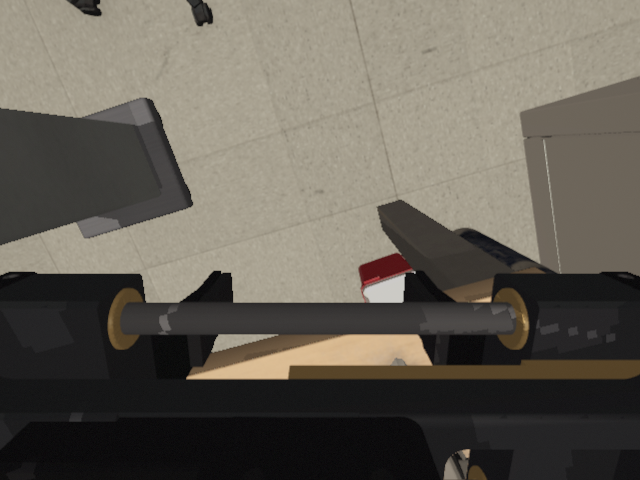

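Side: purple lookalike (181,205), grey mount with bare carriage (237,233), pin in blue stand (358,280), bottle (283,275), can (322,220), carton (445,343). In the top view these are at (191,254), (253,256), (364,247), (311,272), (306,207) and (437,260). The grey mount is the one meant and the purple one isn't. I'll confirm in enlarged crops.

Run:
```python
from h import *
a=cv2.imread('pics/top0.png')[225:290,165:265]; b=cv2.imread('pics/top0.png')[225:290,325:425]
cv2.imwrite('pics/c1.png',np.vstack([cv2.resize(x,(800,300) if 0 else (460,299),interpolation=cv2.INTER_CUBIC) for x in (a,b)]))
a=cv2.imread('pics/side0.png')[170:310,140:390]
cv2.imwrite('pics/c2.png',cv2.resize(a,(800,448),interpolation=cv2.INTER_CUBIC))
p,P=cloud('top','top0')
for n,(u,v) in dict(pin=(364,247),mount=(253,256),bot=(311,272),can=(306,207),box=(437,260),stand=(355,243),purple=(191,254)).items():
    print(n,P[v,u])
def blob(n,m):
    Q=P[m]; print(n,m.sum(),np.nanmedian(Q,0),Q.min(0),Q.max(0))
p=p.astype(int)
x,y,z=P[...,0],P[...,1],P[...,2]
```

```text
pin [ 0.4647 -0.1528  0.1061]
mount [0.4527 0.1379 0.01  ]
bot [ 0.4058 -0.0196  0.0569]
can [ 0.5783 -0.0064  0.0531]
box [ 0.4395 -0.3571  0.021 ]
stand [ 0.4837 -0.1362  0.0386]
purple [0.459  0.3069 0.0053]
```

View pics/c1.png

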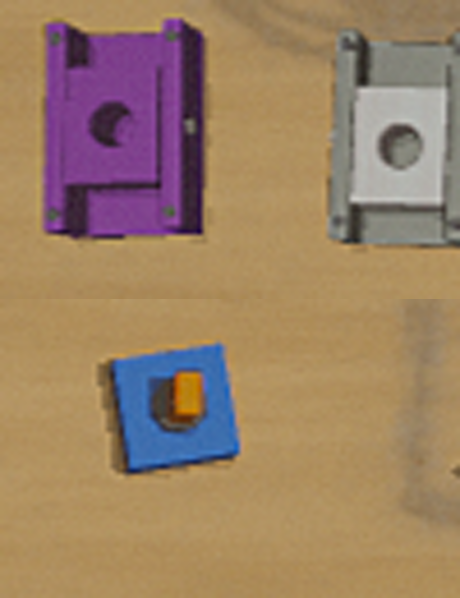

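View pics/c2.png

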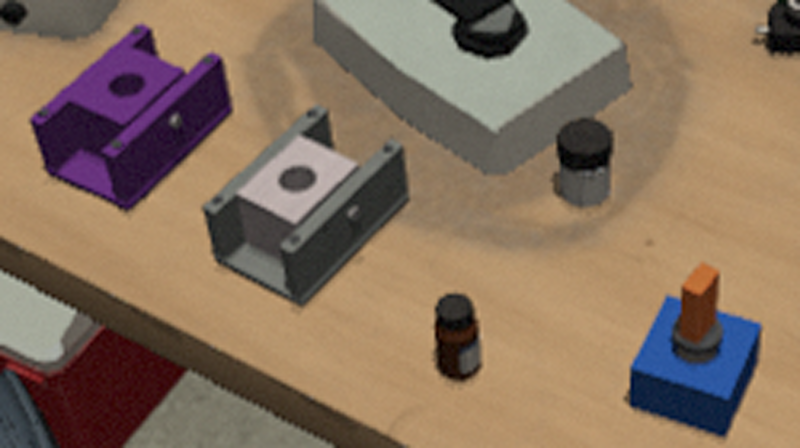

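Run:
```python
from h import *
for n in ('top','side'):
    p,P=cloud(n,n+'0'); x,y,z=np.moveaxis(P,-1,0); hsv=cv2.cvtColor(p,cv2.COLOR_RGB2HSV).astype(int)
    H,S,V=np.moveaxis(hsv,-1,0)
    near=lambda c,r:(np.hypot(x-c[0],y-c[1])<r)
    def rep(nm,m):
        Q=P[m]; (c,s,a)=cv2.minAreaRect(Q[:,:2].astype(np.float32)*1000); print(n,nm,m.sum(),'med',np.median(Q,0),'rect',c,s,a,'z',np.percentile(Q[:,2],[5,95]))
    rep('tab',near((.465,-.15),.06)&(H<15)&(S>180)&(z>.06))
    rep('standtop',near((.465,-.15),.06)&(H>100)&(H<125)&(S>120)&(z>.033)&(z<.047))
    rep('carr',near((.455,.14),.08)&(z>.051)&(z<.07)&(V>150)&(S<60))
    rep('mount',near((.455,.14),.09)&(z>.05)&(z<.07)&(S<60))
    rep('can',near((.578,-.006),.03)&(z>.048))
    rep('bot',near((.406,-.02),.03)&(z>.05))
    rep('box',near((.44,-.357),.05)&(z>.015))
```

```text
top tab 17 med [ 0.4596 -0.1518  0.09  ] rect (468.0264892578125, -155.78184509277344) (13.579974174499512, 19.194875717163086) 84.29818725585938 z [0.0668 0.1069]
top standtop 440 med [ 0.467  -0.1522  0.0399] rect (470.414794921875, -156.3768310546875) (63.52342224121094, 63.67035675048828) 8.883116722106934 z [0.0359 0.0439]
top carr 412 med [0.448  0.1361 0.0581] rect (439.02783203125, 141.52175903320312) (61.788578033447266, 85.05715942382812) 85.23237609863281 z [0.0545 0.0615]
top mount 879 med [0.45   0.1331 0.0568] rect (453.75299072265625, 134.81707763671875) (77.55054473876953, 119.00626373291016) 88.04270935058594 z [0.0523 0.0609]
top can 492 med [ 0.5838 -0.0012  0.3067] rect (585.2940673828125, -1.215728759765625) (47.73691940307617, 40.05154800415039) 86.00518035888672 z [0.0515 0.326 ]
top bot 64 med [ 0.4058 -0.0196  0.0597] rect (405.76708984375, -19.617218017578125) (20.752239227294922, 20.667400360107422) 0.5697553157806396 z [0.0571 0.0641]
top box 291 med [ 0.4395 -0.3594  0.02  ] rect (439.7294616699219, -360.3008117675781) (50.603179931640625, 43.810947418212
[... 487 characters left out ...]
72967529297) 88.22842407226562 z [0.0556 0.0609]
side mount 1087 med [0.4467 0.1304 0.0571] rect (452.9695129394531, 134.5931854248047) (81.71238708496094, 121.84402465820312) 87.9028091430664 z [0.0518 0.0604]
side can 690 med [ 0.5813 -0.0051  0.3029] rect (581.6207885742188, -1.142324447631836) (38.946693420410156, 50.836219787597656) 21.496036529541016 z [0.0524 0.3255]
side bot 115 med [ 0.4043 -0.0219  0.0596] rect (405.7342529296875, -19.949874877929688) (23.929136276245117, 22.805065155029297) 40.7603645324707 z [0.0517 0.0624]
side box 578 med [ 0.4381 -0.3614  0.0204] rect (439.91876220703125, -360.9608154296875) (50.70616149902344, 44.66797637939453) 61.24267578125 z [0.017 0.023]
```

Run:
```python
from h import *
for n in ('top','side'):
    p,P=cloud(n,n+'0'); x,y,z=np.moveaxis(P,-1,0)
    m=(z>.1)&(x>.3)&(x<.7)&(y>-.4)&(y<.5)
    for y0 in np.arange(-.4,.5,.1):
        k=m&(y>y0)&(y<y0+.1)
        if k.sum()>5: print(n,'%.1f'%y0,k.sum(),'xmin',np.sort(x[k])[3],'zmax',z[k].max(), 'z at xmin',np.median(z[k][np.argsort(x[k])[:10]]))
s=bot.read_state(); R=s['tcp_rot']
print(R.T@(np.array([.445,.135,.24])-s['position'])*1000)
```

```text
top -0.4 2764 xmin 0.5256372229218922 zmax 0.3641515978716985 z at xmin 0.3374058035128492
top -0.3 480 xmin 0.5643707444696705 zmax 0.3654292774674305 z at xmin 0.3391015032127608
top -0.2 51 xmin 0.46028535797820014 zmax 0.1088388217442664 z at xmin 0.10328678598068652
top -0.1 433 xmin 0.5666637354482723 zmax 0.3330077859871422 z at xmin 0.30596870828305456
top -0.0 2411 xmin 0.5632494254760696 zmax 0.328220439497548 z at xmin 0.1427745929696156
top 0.1 2508 xmin 0.5712964940988616 zmax 0.40473672668344196 z at xmin 0.1418708453220785
top 0.2 1269 xmin 0.569518564514232 zmax 0.4154602067688653 z at xmin 0.41076845573634824
top 0.3 2502 xmin 0.524934004684933 zmax 0.42656429586308386 z at xmin 0.2918074988226379
top 0.4 4711 xmin 0.4298440550305946 zmax 0.5269559630287547 z at xmin 0.3556686813882663
side -0.4 5381 xmin 0.5261784074606017 zmax 0.36541194237447994 z at xmin 0.34067827995235594
side -0.3 562 xmin 0.5632403560493967 zmax 0.36458453628849496 z at xmin 0.339534140392847
side -0.2 79 xmin 0.4587066287118031 zmax 0.10690708486234934 z at xmin 0.1028362825185189
side -0.1 743 xmin 0.5657831780006365 zmax 0.33057659761940694 z at xmin 0.3038859407573062
side -0.0 2605 xmin 0.5621805365392353 zmax 0.32783731778023906 z at xmin 0.14178725024504307
side 0.1 3230 xmin 0.5704365700314606 zmax 0.4031480768264873 z at xmin 0.1417665419030687
side 0.2 1726 xmin 0.5675432808581717 zmax 0.4180619575768288 z at xmin 0.4110663611275653
side 0.3 2393 xmin 0.5224563846315132 zmax 0.4261241151153028 z at xmin 0.2906573281199701
side 0.4 4777 xmin 0.42864670878378863 zmax 0.44527529890038814 z at xmin 0.3555266520645543
[ 388.2565    4.2642 -368.3568]
```

>>> jog_arm --motion '[32,0,-31,0,-1,0,65,0,-61,0,-2,0,97,1,-92,0,-4,0,129,1,-123,0,-5,0,162,2,-153,0,-6,0,194,2,-184,0,-7,0,226,2,-215,0,-8,0,259,3,-246,0,-10,0,291,3,-276,0,-11,0,323,3,-307,0,-12,0,356,4,-338,0,-13,0,388,4,-368,0,-14.6,0,388,4,-368,0,-14.6,0,388,4,-368,0,-14.6,0]'

```text
time_s: 1.9
position: [0.4444, 0.136, 0.2403]
tcp_rot: [[0.999, -0.001, 0.035], [-0.035, 0.0, 0.999], [-0.001, -1.0, 0.0]]
force: [-1.1, 0.8, 0.9]
opening: 1.0
```

Run:
```python
from h import *
s=bot.read_state(); print(s)
snap('wrist','w1')
```

```text
{'time_s': 1.9, 'joint_positions': array([  3.1793,  18.3243, 104.5926,   0.0293,  57.1611, -84.8398]), 'qvel': array([ 1.454 , -0.3264,  0.4198, -0.0513, -0.003 , -0.1259]), 'tau': array([ -0.7075, -30.9961, -15.1002,  -0.0602,   0.0358,  -0.0023]), 'position': array([0.4444, 0.136 , 0.2403]), 'tcp_rot': array([[ 0.9994, -0.0014,  0.0348],
       [-0.0348,  0.0004,  0.9994],
       [-0.0014, -1.    ,  0.0003]]), 'force': array([-1.1155,  0.7584,  0.8991]), 'moment': array([ 0.0523, -0.0286,  0.0466]), 'opening': 1.000097525393954}
```

View pics/w1.png

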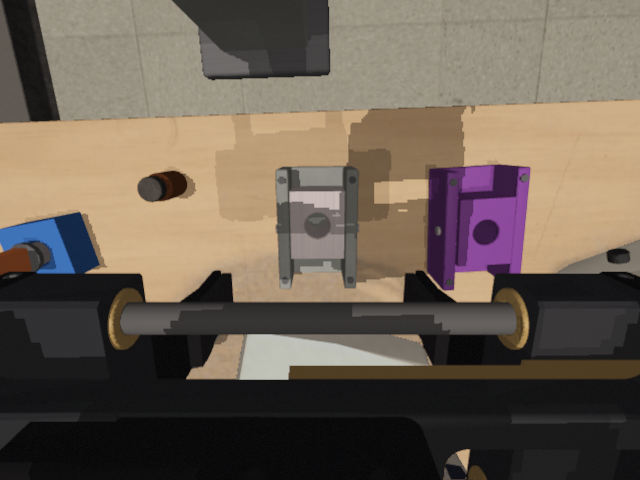

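Run:
```python
from h import *
im=cv2.imread('pics/w1.png')
c=im[155:295,265:370]; cv2.imwrite('pics/w1c.png',cv2.resize(c,None,fx=4.2,fy=4.2,interpolation=cv2.INTER_NEAREST))
p,P=cloud('wrist','w1'); x,y,z=np.moveaxis(P,-1,0)
print(P[230,300],P[224,318],P[190,335])
m=(z>.048)&(z<.068)&(np.hypot(x-.453,y-.135)<.09)
def rep(nm,m):
    Q=P[m]; (c,s,a)=cv2.minAreaRect(Q[:,:2].astype(np.float32)*1000); print(nm,m.sum(),'med',np.median(Q,0),'rect',c,s,a,'z',np.percentile(Q[:,2],[5,95]))
rep('mount',m)
hsv=cv2.cvtColor(p,cv2.COLOR_RGB2HSV); print(hsv[230,300],hsv[230,284],hsv[200,352],hsv[260,322])
np.save('m.npy',m)
Q=P[m];
```

```text
[0.4504 0.1185 0.0598] [0.4565 0.1357 0.0082] [0.4147 0.1535 0.0481]
mount 6295 med [0.447  0.1345 0.0578] rect (453.33184814453125, 134.4176483154297) (78.13533020019531, 119.17292022705078) 88.2752914428711 z [0.055  0.0597]
[  5  26 116] [30 17 76] [30 16 79] [ 23  20 101]
```

View pics/w1c.png

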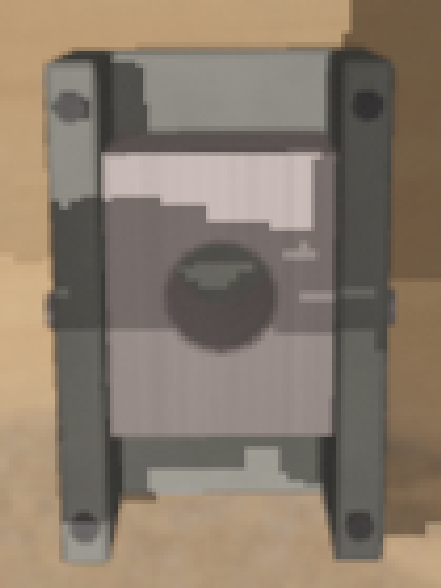

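```bash
cat >> h.py <<'E'
def ray(n,f,u,v,z):
    c,T=cam(n,f); K=np.array(c['mtx']); d=np.array([(u-K[0,2])/K[0,0],-(v-K[1,2])/K[1,1],-1]); d=T[:3,:3]@d; o=T[:3,3]
    return o+d*(z-o[2])/d[2]
E
python3 - <<'E'
from h import *
r=lambda cx,cy,z:ray('wrist','w1',265+cx/4.2-.5,155+cy/4.2-.5,z)
print('bore c',r(220,297,.0575), 'L',r(164,297,.0575),'R',r(277,297,.0575),'T',r(220,241,.0575),'B',r(220,353,.0575))
for nm,q in dict(carr=[(104,152,.058),(334,152,.058),(110,436,.058),(334,436,.058)],rail=[(48,62,.056),(390,62,.056),(62,560,.056),(384,557,.056)],screws=[(71,107,.056),(368,105,.056),(84,525,.056),(359,524,.056)]).items():
    A=np.array([r(*t) for t in q]); print(nm,A.tolist(),A.mean(0), 'yaw',np.degrees(np.arctan2(*(A[2:].mean(0)-A[:2].mean(0))[[1,0]])))
E
```

```text
bore c [0.4468 0.1348 0.0575] L [0.4463 0.122  0.0575] R [0.4472 0.1479 0.0575] T [0.4338 0.1353 0.0575] B [0.4601 0.1344 0.0575]
carr [[0.4126365316547154, 0.1101197571472386, 0.057999999999999996], [0.4144236336358651, 0.1614439392607449, 0.057999999999999996], [0.4792323850082221, 0.10779626229845633, 0.057999999999999996], [0.4810852324904523, 0.16045314178035364, 0.05800000000000005]] [0.4468 0.135  0.058 ] yaw -1.4247294886119226
rail [[0.39262239066523996, 0.09869110145618516, 0.055999999999999994], [0.3952456580838314, 0.17426532513692156, 0.055999999999999994], [0.5110077452185868, 0.09425569128737105, 0.055999999999999994], [0.5129828590043564, 0.17224280236579417, 0.055999999999999994]] [0.453  0.1349 0.056 ] yaw -1.5666444226184166
screws [[0.40262921879527125, 0.10316184039587355, 0.055999999999999994], [0.40448784299708496, 0.16931936525429356, 0.055999999999999994], [0.5021452461879256, 0.10012185693284609, 0.055999999999999994], [0.5042238099878797, 0.16627812657897023, 0.055999999999999994]] [0.4534 0.1347 0.056 ] yaw -1.7481392791954125
```

>>> jog_arm --motion '[2,0,-40,0,0,0,4,0,-90,0,1,0,5,0,-140,0,2,0,5,0,-190,0,3,0,5,0,-240,0,3.5,0,5,0,-280,0,3.5,0,5,0,-293,0,3.5,0,5,0,-293,0,3.5,0,5,0,-293,0,3.5,0]'

```text
time_s: 3.08
position: [0.4398, -0.1553, 0.2404]
tcp_rot: [[0.996, -0.001, 0.093], [-0.093, 0.001, 0.996], [-0.001, -1.0, 0.001]]
force: [0.1, -0.1, 0.4]
opening: 0.999
```

Run:
```python
from h import *
snap('wrist','w2')
im=cv2.imread('pics/w2.png')
c=im[150:290,250:400]; cv2.imwrite('pics/w2c.png',cv2.resize(c,None,fx=4,fy=4,interpolation=cv2.INTER_NEAREST))
p,P=cloud('wrist','w2'); x,y,z=np.moveaxis(P,-1,0)
hsv=cv2.cvtColor(p,cv2.COLOR_RGB2HSV).astype(int);H,S,V=np.moveaxis(hsv,-1,0)
m=(H<15)&(S>150)&(z>.06)&(np.hypot(x-.468,y+.157)<.04)
Q=P[m]; print(len(Q),cv2.minAreaRect(Q[:,:2].astype(np.float32)*1000),np.percentile(Q[:,2],[2,98]))
t=m&(z>.1); v,u=np.nonzero(t); Q=P[t]; print(len(Q),cv2.minAreaRect(Q[:,:2].astype(np.float32)*1000),Q.mean(0)); print(u.min(),u.max(),v.min(),v.max())
s=bot.read_state(); print(s['position'],s['tcp_rot'],s['force'],s['time_s'])
```

```text
586 ((469.88140869140625, -157.71499633789062), (13.749478340148926, 22.83009910583496), 87.2438735961914) [0.0628 0.106 ]
399 ((469.9482116699219, -157.96600341796875), (13.713157653808594, 22.572227478027344), 85.11775207519531) [ 0.4692 -0.1576  0.1046]
310 326 255 281
[ 0.4399 -0.1553  0.2405] [[ 0.9957 -0.0007  0.0929]
 [-0.0929  0.0009  0.9957]
 [-0.0008 -1.      0.0008]] [-0.3571 -0.0229  0.0246] 3.125
```

View pics/w2.png

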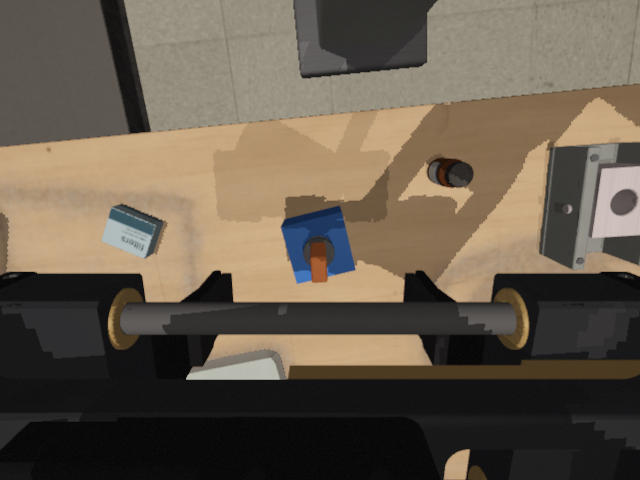

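View pics/w2c.png

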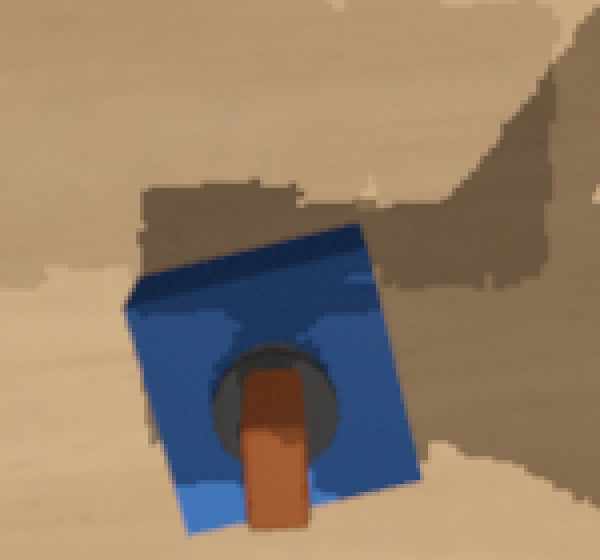

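>>> jog_arm --motion '[15,30,0,0,0,0,29.5,70,0,0,0,0,29.5,110,0,0,0,0,29.5,140,0,0,0,0,29.5,157,0,0,0,0,29.5,157,0,0,0,0,29.5,157,0,0,0,0]'

```text
time_s: 4.0
position: [0.47, -0.1595, 0.0842]
tcp_rot: [[0.996, 0.001, 0.094], [-0.094, -0.0, 0.996], [0.001, -1.0, -0.0]]
force: [-0.5, 0.6, 0.1]
opening: 0.998
```

Run:
```python
from h import *
snap('wrist','w3'); snap('side','s3')
s=bot.read_state(); print(s['position'],s['tcp_rot'],s['force'],s['time_s'])
a=cv2.imread('pics/s3.png')[190:330,270:430]; cv2.imwrite('pics/s3c.png',cv2.resize(a,None,fx=4,fy=4))
```

```text
[ 0.4701 -0.1599  0.0845] [[ 0.9955  0.0017  0.0943]
 [-0.0943 -0.001   0.9955]
 [ 0.0018 -1.     -0.0009]] [-0.0256 -0.0962  0.5738] 4.1
```

View pics/w3.png

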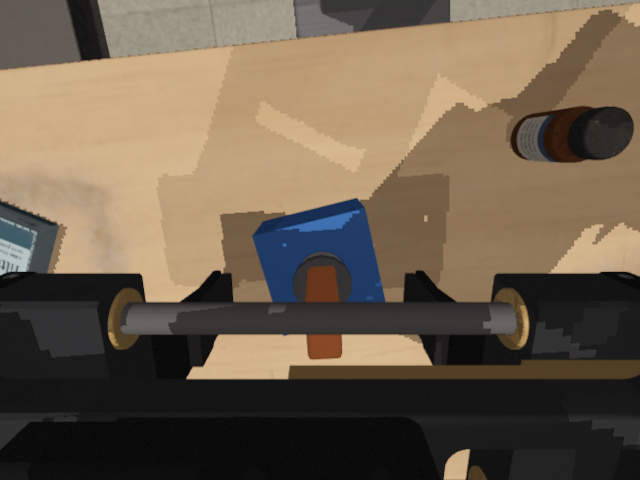

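View pics/s3c.png

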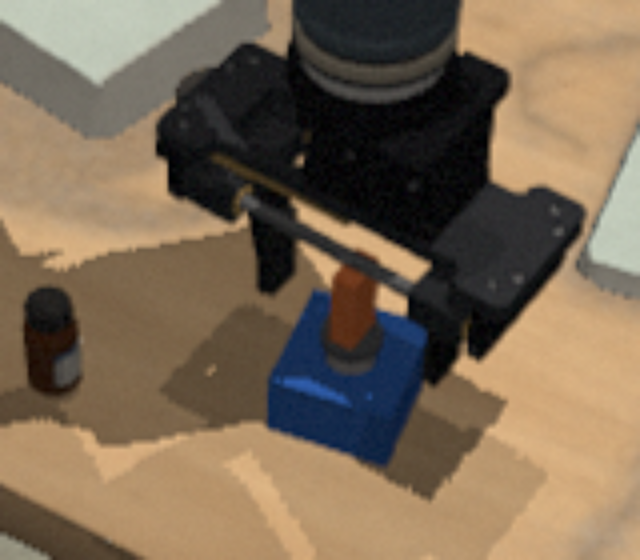

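>>> jog_arm --motion '[0,1,1.5,0,0,0,0,1,1.5,0,0,0,0,1,1.5,0,0,0,0,1,1.5,0,0,0,0,1,1.5,0,0,0]' --gripper 0.0

```text
time_s: 4.72
position: [0.4696, -0.1585, 0.0825]
tcp_rot: [[0.995, -0.0, 0.095], [-0.095, 0.0, 0.995], [-0.0, -1.0, 0.0]]
force: [-0.2, -0.1, -0.1]
opening: 0.518
```

>>> jog_arm --motion '[0,0,0,0,0,0,0,0,0,0,0,0,0,0,0,0,0,0,0,0,0,0,0,0,0,0,0,0,0,0]'

```text
time_s: 5.35
position: [0.4696, -0.1584, 0.0825]
tcp_rot: [[0.995, -0.0, 0.095], [-0.095, 0.0, 0.995], [-0.0, -1.0, 0.0]]
force: [-0.4, 0.2, 0.3]
opening: 0.158
```

>>> jog_arm --motion '[0,0,0,0,0,0,0,-5,0,0,0,0,0,-20,0,0,0,0,0,-45,0,0,0,0,0,-75,0,0,0,0,0,-105,0,0,0,0,0,-120,0,0,0,0,0,-120,0,0,0,0,0,-120,0,0,0,0]'

```text
time_s: 6.48
position: [0.4691, -0.1582, 0.2025]
tcp_rot: [[0.995, -0.001, 0.095], [-0.095, 0.0, 0.995], [-0.001, -1.0, 0.0]]
force: [0.0, 0.1, -1.3]
opening: 0.156
```

Run:
```python
from h import *
snap('wrist','w4'); snap('side','s4'); snap('top','t4')
for i in range(1):
    s=bot.read_state(); print(s['position'],s['tcp_rot'],s['force'],s['moment'],s['time_s'],s['opening'])
a=cv2.imread('pics/s4.png')[150:310,290:450]; cv2.imwrite('pics/s4c.png',cv2.resize(a,None,fx=3.5,fy=3.5))
```

```text
[ 0.4691 -0.1582  0.2018] [[ 0.9955 -0.0017  0.0949]
 [-0.0949  0.001   0.9955]
 [-0.0018 -1.      0.0008]] [ 0.1991 -0.1502 -1.5812] [ 0.016  -0.0131  0.0174] 6.625 0.1599948211301226
```

View pics/w4.png

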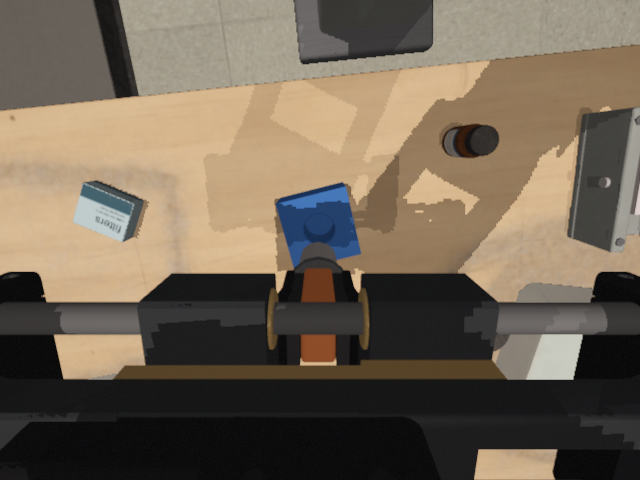

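View pics/s4c.png

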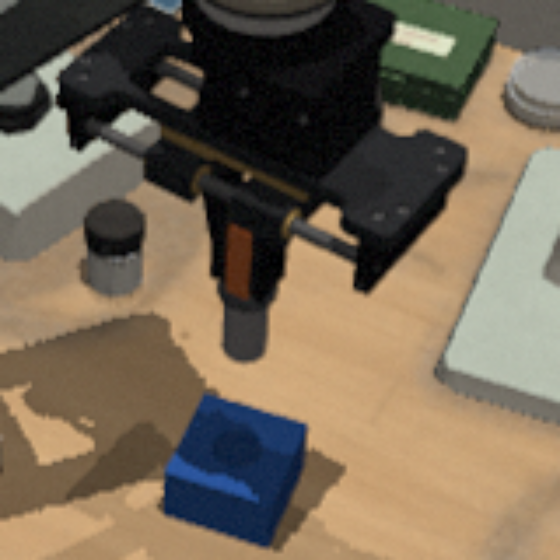

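Run:
```python
from h import *
im=cv2.imread('pics/w4.png'); c=im[225:375,260:380]; cv2.imwrite('pics/w4c.png',cv2.resize(c,None,fx=4,fy=4,interpolation=cv2.INTER_NEAREST))
c=bot.get_calibration('wrist');K=c['mtx'];T=c['hand_eye']
def tr(u,v,ty):
    d=T[:3,:3]@np.array([(u-K[0,2])/K[0,0],-(v-K[1,2])/K[1,1],-1]);o=T[:3,3]; return (o+d*(ty-o[1])/d[1])*1000
for v in (358,360,362): print(v,tr(319,v,-.0215))
z=np.load('w4.npz'); d=z['d']
for v in range(232,372,8): 
    dd=d[v,318]; q=T@np.array([(318-K[0,2])/K[0,0]*dd,-(v-K[1,2])/K[1,1]*dd,-dd,1]); print(v,dd,q[:3]*1000,z['p'][v,318])
```

```text
358 [ 10.3055 -21.5     -0.0591]
360 [ 11.2119 -21.5     -0.0581]
362 [ 12.1214 -21.5     -0.057 ]
232 0.34811622 [ 12.9751 197.2304   0.0103] [ 35  63 107]
240 0.3287141 [ 15.7037 176.4041  -0.0328] [24 45 79]
248 0.20899531 [-11.0322  59.6213  -0.292 ] [79 73 71]
256 0.19625336 [-10.2538  46.2167  -0.3201] [63 60 59]
264 0.17618974 [-12.4641  26.0342  -0.3639] [54 52 52]
272 0.16908363 [-11.0093  18.2839  -0.3798] [107  57  29]
280 0.1585787 [-11.1482   7.4427  -0.4029] [107  56  28]
288 0.1490807 [-11.359   -2.3363  -0.4237] [108  57  30]
296 0.14131668 [-11.2687 -10.4008  -0.4408] [108  57  30]
304 0.085324764 [-32.8595 -62.5745  -0.5606] [45 44 43]
312 0.08349923 [-31.7906 -64.7526  -0.5648] [56 52 51]
320 0.08306363 [-30.1265 -65.6515  -0.566 ] [60 58 57]
328 0.08290153 [-28.3426 -66.2994  -0.5667] [58 55 54]
336 0.13365248 [  0.5302 -21.5124  -0.4595] [142  77  42]
344 0.13396098 [  3.7046 -22.0471  -0.4593] [142  77  41]
352 0.13498339 [  7.305  -21.9571  -0.4576] [141  77  41]
360 0.13510524 [ 10.4113 -22.6668  -0.4578] [138  75  40]
368 0.075632006 [-23.5504 -75.1169  -0.5834] [87 67 39]
```

View pics/w4c.png

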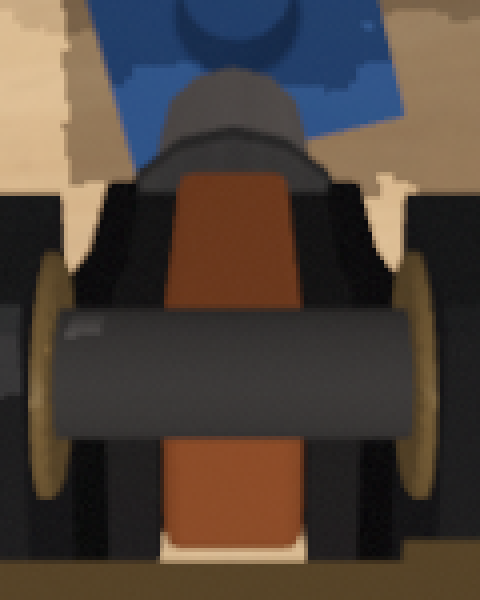

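```bash
cat >> h.py <<'E'
from scipy.spatial.transform import Rotation as Ro
F=np.array([.0005,.0775,0])
B=np.array([.4468,.1349,.058]); YAW=-1.7
def target(th,foot):
    t=np.radians(th); R=np.array([[np.cos(t),np.sin(t),0],[0,0,1],[np.sin(t),-np.cos(t),0]])
    R=Ro.from_euler('z',YAW,degrees=True).as_matrix()@R
    return R, foot-R@F
def delta(th,foot,s=None):
    s=s or bot.read_state(); R0=s['tcp_rot']; R,p=target(th,foot)
    U,_,V=np.linalg.svd(R0); R0=U@V
    return R0.T@(p-s['position'])*1000, Ro.from_matrix(R0.T@R).as_rotvec(degrees=True)
def footnow(s):
    R=s['tcp_rot']; f=s['position']+R@F; return f, np.degrees(np.arctan2(R[0,1],-R[2,1])), np.degrees(np.arctan2(R[1,1],-R[2,1]))
E
python3 - <<'E'
from h import *
s=bot.read_state(); print(footnow(s),s['force'])
print(delta(0,B+[0,0,.05],s)); print(delta(17,B+[0,0,.03],s))
E
```

```text
(array([ 0.4695, -0.1581,  0.1243]), np.float64(-0.09731413234886259), np.float64(0.05562103315114627)) [ 0.1991 -0.1502 -1.5812]
(array([-50.4755,  16.619 , 289.5839]), array([-0.0495, -3.7475, -0.1006]))
(array([-73.022 ,  40.1906, 288.0854]), array([  0.5069,  -3.7274, -17.0945]))
```

>>> jog_arm --motion '[-5,0,30,0,-0.5,0,-15,0,75,0,-1,0,-25,0,125,0,-2,0,-35,0,175,0,-3,-3,-45,5,225,0.1,-3.7,-6,-60,15,265,0.3,-3.7,-10,-70,28,285,0.4,-3.7,-14,-73,38,288,0.5,-3.7,-17,-73,40.2,288.1,0.5,-3.7,-17,-73,40.2,288.1,0.5,-3.7,-17,-73,40.2,288.1,0.5,-3.7,-17,-73,40.2,288.1,0.5,-3.7,-17]'

```text
time_s: 8.12
position: [0.4252, 0.1349, 0.1628]
tcp_rot: [[0.955, 0.293, 0.031], [-0.029, -0.01, 1.0], [0.294, -0.956, -0.001]]
force: [0.2, -0.6, -0.6]
opening: 0.157
```

Run:
```python
from h import *
s=bot.read_state(); print(footnow(s),s['force'],s['moment'],s['joint_positions'],s['time_s'])
snap('side','s5'); snap('wrist','w5')
a=cv2.imread('pics/s5.png')[130:290,150:330]; b=cv2.imread('pics/w5.png')
cv2.imwrite('pics/s5c.png',cv2.resize(a,None,fx=3.5,fy=3.5,interpolation=cv2.INTER_CUBIC))
s=bot.read_state(); print(footnow(s),s['force']); print(delta(17,B+[0,0,.006],s));
```

```text
(array([0.4484, 0.1341, 0.0888]), np.float64(17.062157253066168), np.float64(-0.5934059228810092)) [ 0.1604 -0.5592 -0.6173] [0.0586 0.2756 0.0162] [  4.4095  21.914  122.9422  -5.9399  18.2625 -78.4513] 8.125
(array([0.448 , 0.1342, 0.0887]), np.float64(17.035933095849572), np.float64(-0.5891727072016139)) [ 0.6621 -0.0404 -1.4344]
(array([-8.3192, 23.2547,  0.5655]), array([ 0.0651, -0.0524,  0.0449]))
```

View pics/s5c.png

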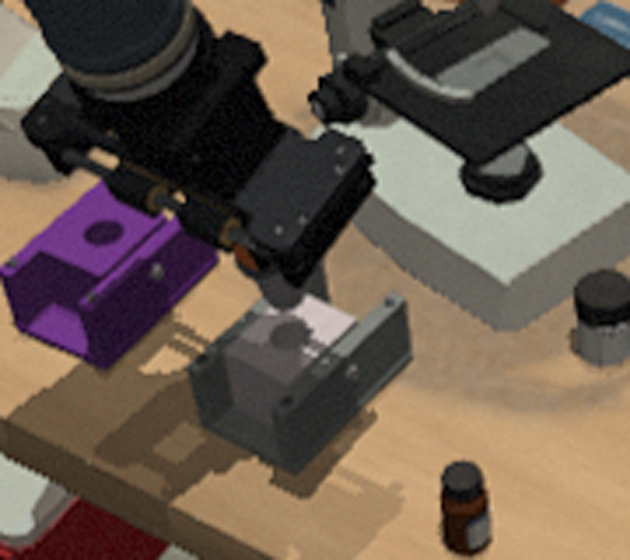

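View pics/w5.png

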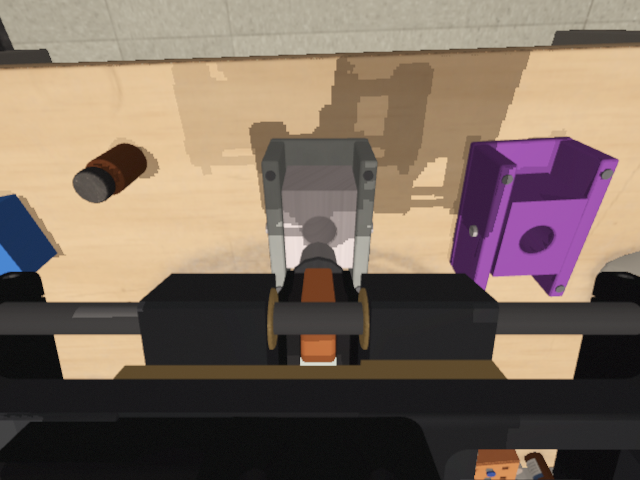

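Run:
```python
from h import *
c=cv2.imread('pics/w5.png')[135:285,260:380]; cv2.imwrite('pics/w5c.png',cv2.resize(c,None,fx=4,fy=4,interpolation=cv2.INTER_NEAREST))
```

```text
(no output)
```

View pics/w5c.png

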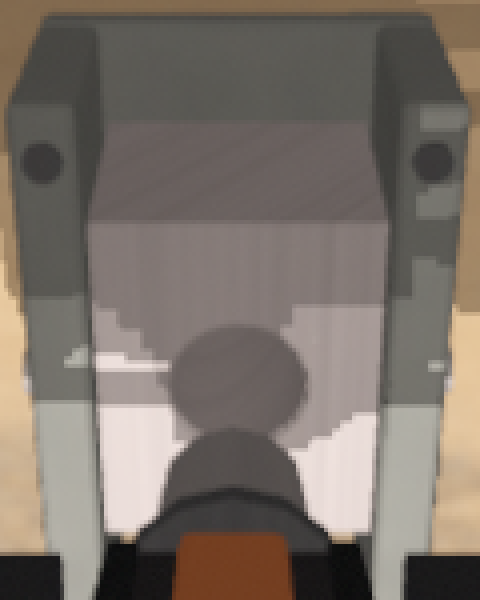

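Run:
```python
from h import *
r=lambda cx,cy,z=.0575:ray('wrist','w5',260+cx/4-.5,135+cy/4-.5,z)
print('L',r(170,382),'R',r(308,382),'T',r(239,324))
L,R_,T=r(170,382),r(308,382),r(239,324)
print('mid',(L+R_)/2,'Tx+13',T[0]+.013, 'carr near edge',r(88,222,.058),r(388,222,.058),'screws',r(42,162,.056),r(433,162,.056))
c=bot.get_calibration('wrist');K=c['mtx'];H=c['hand_eye']
def tr(u,v,ty):
    d=H[:3,:3]@np.array([(u-K[0,2])/K[0,0],-(v-K[1,2])/K[1,1],-1]);o=H[:3,3]; return (o+d*(ty-o[1])/d[1])*1000
print('foot near edge tool', tr(260+235/4-.5,135+428/4-.5,.0765),'sides', tr(260+166/4-.5,135+490/4,.075),tr(260+305/4-.5,135+490/4,.075))
print('w4',tr(260+235/4-.5,225+68/4-.5,.0765))
```

```text
L [0.4456 0.1221 0.0575] R [0.4464 0.1477 0.0575] T [0.4339 0.1352 0.0575]
mid [0.446  0.1349 0.0575] Tx+13 0.44686382557850735 carr near edge [0.4129 0.1098 0.058 ] [0.4145 0.1615 0.058 ] screws [0.4025 0.1027 0.056 ] [0.4046 0.169  0.056 ]
foot near edge tool [-10.2959  76.5     -0.1297] sides [  0.231   75.     -11.5088] [ 0.2463 75.     11.4111]
w4 [-10.2959  76.5     -0.1297]
```

Run:
```python
from h import *
s=bot.read_state();
for z in (.008,.004,0,-.002):print(delta(17,B+[.0013,0,z],s))
```

```text
(array([-6.4906, 21.7234,  0.604 ]), array([ 0.0651, -0.0524,  0.0449]))
(array([-7.6631, 25.5477,  0.6072]), array([ 0.0651, -0.0524,  0.0449]))
(array([-8.8356, 29.372 ,  0.6105]), array([ 0.0651, -0.0524,  0.0449]))
(array([-9.4218, 31.2841,  0.6121]), array([ 0.0651, -0.0524,  0.0449]))
```

>>> jog_arm --motion '[-3,10,0.6,0,0,0,-5.5,18,0.6,0,0,0,-6.5,21.7,0.6,0,0,0,-6.5,21.7,0.6,0,0,0,-6.5,21.7,0.6,0,0,0]'

```text
time_s: 8.85
position: [0.4246, 0.1359, 0.1397]
tcp_rot: [[0.956, 0.292, 0.03], [-0.029, -0.01, 1.0], [0.293, -0.956, -0.001]]
force: [0.3, 0.5, -1.1]
opening: 0.162
```

Run:
```python
from h import *
s=bot.read_state(); print((footnow(s)[0]-B)*1000,footnow(s)[1:],s['force'],s['moment'])
print(delta(17,B+[.0013,0,-.002],s))
```

```text
[0.8912 0.2183 7.7168] (np.float64(17.000603924426883), np.float64(-0.5782514581364671)) [ 0.2575  0.4981 -1.1054] [ 0.0318  0.2958 -0.0138]
(array([-2.4329,  9.4133, -0.2728]), array([ 0.0558, -0.0086,  0.0092]))
```

>>> jog_arm --motion '[-0.4,2,-0.1,0,0,0,-0.8,4,-0.1,0,0,0,-0.8,4,-0.1,0,0,0]'

```text
time_s: 9.22
position: [0.4248, 0.1357, 0.1355]
tcp_rot: [[0.956, 0.292, 0.03], [-0.029, -0.01, 1.0], [0.292, -0.956, -0.001]]
force: [-0.4, 0.5, -1.4]
opening: 0.156
```

>>> jog_arm --motion '[-0.3,1,0,0,0,0,-0.6,2,0,0,0,0]'

```text
time_s: 9.48
position: [0.4249, 0.1357, 0.1335]
tcp_rot: [[0.956, 0.292, 0.03], [-0.029, -0.01, 1.0], [0.293, -0.956, -0.001]]
force: [-0.5, 0.5, -1.9]
opening: 0.156
```

>>> jog_arm --motion '[-0.3,1,0,0,0,0]'

```text
time_s: 9.6
position: [0.4249, 0.1357, 0.1325]
tcp_rot: [[0.956, 0.292, 0.03], [-0.029, -0.01, 1.0], [0.293, -0.956, -0.001]]
force: [-0.0, 0.6, -1.4]
opening: 0.161
```

>>> jog_arm --motion '[-0.3,1,0,0,0,0]'

```text
time_s: 9.72
position: [0.4249, 0.1357, 0.1314]
tcp_rot: [[0.956, 0.292, 0.03], [-0.029, -0.01, 1.0], [0.292, -0.956, -0.001]]
force: [0.2, -0.5, -1.2]
opening: 0.157
```

Run:
```python
from h import *
s=bot.read_state(); print((footnow(s)[0]-B)*1000,footnow(s)[1:],s['force'],s['moment'])
print(delta(17,B+[.0013,0,-.002],s))
```

```text
[ 1.2261  0.0355 -0.568 ] (np.float64(16.99495081690591), np.float64(-0.5815668783016148)) [ 0.1752 -0.4566 -1.1655] [0.0708 0.3336 0.0367]
(array([-0.3421,  1.3913, -0.1121]), array([ 0.0591, -0.0172,  0.0037]))
```

>>> jog_arm --motion '[-0.2,0.7,0,0,0,0]'

```text
time_s: 9.85
position: [0.4249, 0.1357, 0.1306]
tcp_rot: [[0.956, 0.292, 0.03], [-0.029, -0.01, 1.0], [0.292, -0.956, -0.001]]
force: [0.1, 0.1, -1.1]
opening: 0.158
```

>>> jog_arm --motion '[-0.2,0.8,0,0,0,0]'

```text
time_s: 9.98
position: [0.425, 0.1357, 0.1299]
tcp_rot: [[0.956, 0.292, 0.03], [-0.029, -0.01, 1.0], [0.292, -0.956, -0.001]]
force: [-0.7, -0.5, -1.9]
opening: 0.16
```

>>> jog_arm --motion '[-0.2,0.7,0,0,0,0,-0.2,0.7,0,0,0,0]'

```text
time_s: 10.22
position: [0.4249, 0.1357, 0.1291]
tcp_rot: [[0.956, 0.292, 0.03], [-0.029, -0.01, 1.0], [0.292, -0.956, -0.001]]
force: [0.0, -0.6, -1.6]
opening: 0.156
```

Run:
```python
from h import *
s=bot.read_state(); print((footnow(s)[0]-B)*1000,footnow(s)[1:],s['force'],s['moment'])
```

```text
[ 1.2359  0.0563 -2.8357] (np.float64(16.98927867353704), np.float64(-0.5807739358320699)) [ 0.037  -0.5786 -1.5929] [0.0424 0.2281 0.1096]
```

>>> jog_arm --motion '[-0.5,-0.15,0,0,0,0]'

```text
time_s: 10.35
position: [0.4245, 0.1357, 0.1292]
tcp_rot: [[0.956, 0.292, 0.03], [-0.029, -0.01, 1.0], [0.293, -0.956, -0.001]]
force: [0.2, -0.3, -1.1]
opening: 0.158
```

>>> jog_arm --motion '[-0.3,-0.1,0,0,0,0]'

```text
time_s: 10.48
position: [0.424, 0.1357, 0.1292]
tcp_rot: [[0.956, 0.292, 0.03], [-0.029, -0.01, 1.0], [0.292, -0.956, -0.001]]
force: [-0.2, 1.1, -1.4]
opening: 0.152
```

>>> jog_arm --motion '[-0.3,-0.1,0,0,0,0]'

```text
time_s: 10.6
position: [0.4238, 0.1357, 0.1292]
tcp_rot: [[0.956, 0.292, 0.03], [-0.029, -0.01, 1.0], [0.292, -0.956, -0.001]]
force: [-0.0, -0.4, -0.6]
opening: 0.158
```

Run:
```python
from h import *
s=bot.read_state(); print((footnow(s)[0]-B)*1000,footnow(s)[1:],s['force'],s['moment'])
```

```text
[ 0.1028  0.0712 -2.7411] (np.float64(16.997103414984107), np.float64(-0.5808638075290589)) [-0.0297 -0.3837 -0.5708] [ 0.0572  0.2212 -0.0093]
```

>>> jog_arm --motion '[-0.3,-0.1,0,0,0,0]'

```text
time_s: 10.72
position: [0.4236, 0.1358, 0.1293]
tcp_rot: [[0.956, 0.293, 0.03], [-0.029, -0.01, 1.0], [0.293, -0.956, -0.001]]
force: [-0.2, -0.5, -0.9]
opening: 0.157
```

>>> jog_arm --motion '[-0.3,-0.1,0,0,0,0]'

```text
time_s: 10.85
position: [0.4235, 0.1358, 0.1293]
tcp_rot: [[0.956, 0.293, 0.03], [-0.029, -0.01, 1.0], [0.293, -0.956, -0.001]]
force: [-0.8, -0.3, -2.4]
opening: 0.159
```

>>> jog_arm --motion '[-0.3,-0.1,0,0,0,0]'

```text
time_s: 10.98
position: [0.4234, 0.1358, 0.1294]
tcp_rot: [[0.955, 0.293, 0.03], [-0.029, -0.01, 1.0], [0.294, -0.956, -0.001]]
force: [1.4, -0.0, -0.6]
opening: 0.158
```

>>> jog_arm --motion '[-0.3,-0.1,0,0,0,0]'

```text
time_s: 11.1
position: [0.4232, 0.1359, 0.1295]
tcp_rot: [[0.955, 0.294, 0.03], [-0.029, -0.009, 1.0], [0.294, -0.956, -0.001]]
force: [1.7, -0.1, -1.8]
opening: 0.157
```

Run:
```python
from h import *
s=bot.read_state(); print((footnow(s)[0]-B)*1000,footnow(s)[1:],s['force'],s['moment'])
```

```text
[-0.2997  0.2034 -2.4707] (np.float64(17.089159854670346), np.float64(-0.5672023981920902)) [ 1.6833 -0.124  -1.7851] [-0.0478 -0.0967 -0.0385]
```

Run:
```python
from h import *
R0,p0=target(17,B+np.array([-1.18,.06,-2.79])/1e3)
for th in (14,11,8,5,2,0):
    R,p=target(th,B+np.array([-.3,.0,-2.8])/1e3)
    print(th,R0.T@(p-p0)*1000,Ro.from_matrix(R0.T@R).as_rotvec(degrees=True))
```

```text
14 [ 4.8967  0.3473 -0.0339] [ 0. -0.  3.]
11 [ 8.9437  0.6395 -0.0339] [ 0. -0.  6.]
8 [12.9698  1.1432 -0.0339] [-0. -0.  9.]
5 [16.964   1.8569 -0.0339] [ 0.  0. 12.]
2 [20.9155  2.7786 -0.0339] [ 0. -0. 15.]
0 [23.5206  3.5075 -0.0339] [ 0.  0. 17.]
```

>>> jog_arm --motion '[2.9,0.2,0,0,0,1.5,4.9,0.35,0,0,0,3,6.9,0.5,0,0,0,4.5,8.9,0.6,0,0,0,6]'

```text
time_s: 11.6
position: [0.431, 0.1355, 0.1312]
tcp_rot: [[0.981, 0.19, 0.03], [-0.029, -0.007, 1.0], [0.19, -0.982, -0.001]]
force: [0.2, -0.0, -2.0]
opening: 0.155
```

Run:
```python
from h import *
s=bot.read_state(); print((footnow(s)[0]-B)*1000,footnow(s)[1:],s['force'],s['moment'])
```

```text
[-0.5719  0.1108 -2.7688] (np.float64(10.927374577426676), np.float64(-0.38541453377844676)) [ 0.1658 -0.0175 -2.0476] [ 0.0093  0.057  -0.0241]
```

Run:
```python
from h import *
R0,p0=target(11,B+np.array([-.3,.0,-2.8])/1e3)
for th in (9,7,5,3,1,0):
    R,p=target(th,B+np.array([-.2,.0,-2.8])/1e3)
    print(th,R0.T@(p-p0)*1000,Ro.from_matrix(R0.T@R).as_rotvec(degrees=True))
```

```text
9 [2.8031 0.0488 0.003 ] [-0.  0.  2.]
7 [5.5055 0.173  0.003 ] [-0.  0.  4.]
5 [8.2018 0.3914 0.003 ] [-0.  0.  6.]
3 [10.8889  0.7037  0.003 ] [-0.  0.  8.]
1 [13.5634  1.1096  0.003 ] [-0.  0. 10.]
0 [14.895   1.3476  0.003 ] [-0.  0. 11.]
```

>>> jog_arm --motion '[1.5,0,0,0,0,1,2.8,0.05,0,0,0,2,4.15,0.1,0,0,0,3,5.5,0.2,0,0,0,4]'

```text
time_s: 12.1
position: [0.4365, 0.1354, 0.132]
tcp_rot: [[0.992, 0.12, 0.03], [-0.03, -0.005, 1.0], [0.12, -0.993, -0.001]]
force: [0.4, -0.5, -1.7]
opening: 0.163
```

Run:
```python
from h import *
s=bot.read_state(); print((footnow(s)[0]-B)*1000,footnow(s)[1:],s['force'],s['moment'])
R0,p0=target(7,B+np.array([-.2,.0,-2.8])/1e3)
for th in (6,5,4,3,2,1,0):
    R,p=target(th,B+np.array([-.2,.0,-2.8])/1e3)
    print(th,R0.T@(p-p0)*1000,Ro.from_matrix(R0.T@R).as_rotvec(degrees=True))
```

```text
[-0.4768  0.0899 -2.8324] (np.float64(6.912879520917404), np.float64(-0.2642283006447969)) [ 0.3982 -0.4806 -1.7369] [0.0628 0.1142 0.0544]
6 [1.3526 0.0031 0.    ] [0. 0. 1.]
5 [2.705  0.0298 0.    ] [0. 0. 2.]
4 [4.0567 0.08   0.    ] [ 0. -0.  3.]
3 [5.4073 0.1539 0.    ] [-0.  0.  4.]
2 [ 6.7565  0.2513 -0.    ] [-0. -0.  5.]
1 [ 8.1037  0.3723 -0.    ] [-0.  0.  6.]
0 [9.4486 0.5167 0.    ] [-0.  0.  7.]
```

>>> jog_arm --motion '[1.35,0,0,0,0,1,2.7,0,0,0,0,2,4.05,0.1,0,0,0,3,5.4,0.15,0,0,0,4]'

```text
time_s: 12.6
position: [0.4421, 0.1352, 0.1326]
tcp_rot: [[0.998, 0.051, 0.03], [-0.03, -0.002, 1.0], [0.051, -0.999, -0.001]]
force: [-0.3, 0.3, -1.1]
opening: 0.157
```

>>> jog_arm --motion '[1.35,0.1,0,0,0,1,2.7,0.2,0,0,0,2,4.05,0.35,0,0,0,3]'

```text
time_s: 12.98
position: [0.4462, 0.1351, 0.1325]
tcp_rot: [[1.0, -0.001, 0.03], [-0.03, -0.001, 1.0], [-0.001, -1.0, -0.001]]
force: [-0.0, -0.4, -0.8]
opening: 0.158
```

Run:
```python
from h import *
s=bot.read_state(); print((footnow(s)[0]-B)*1000,footnow(s)[1:],s['force'],s['moment'])
snap('side','s6'); a=cv2.imread('pics/s6.png')[130:290,150:330]
cv2.imwrite('pics/s6c.png',cv2.resize(a,None,fx=3.5,fy=3.5,interpolation=cv2.INTER_CUBIC))
```

```text
[-0.2285  0.0905 -3.0395] (np.float64(-0.0655659075174484), np.float64(-0.050443164870992284)) [-0.0297 -0.4325 -0.8371] [ 0.0156 -0.0004  0.0239]
```

View pics/s6c.png

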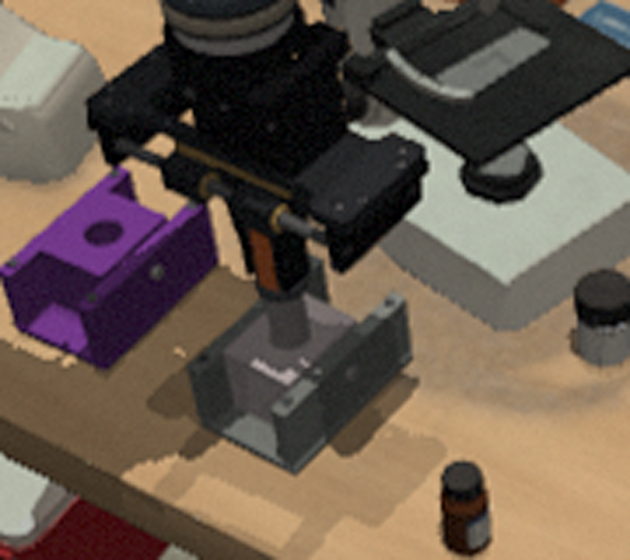

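>>> jog_arm --motion '[0,1,0,0,0,0,0,2,0,0,0,0,0,3,0,0,0,0]'

```text
time_s: 13.4
position: [0.446, 0.1351, 0.1294]
tcp_rot: [[1.0, 0.0, 0.03], [-0.03, -0.001, 1.0], [0.0, -1.0, -0.001]]
force: [-0.1, -0.3, -1.8]
opening: 0.159
```

>>> jog_arm --motion '[0,1,0,0,0,0,0,2,0,0,0,0,0,3,0,0,0,0,0,4,0,0,0,0]'

```text
time_s: 13.9
position: [0.4461, 0.1351, 0.1254]
tcp_rot: [[1.0, -0.0, 0.03], [-0.03, -0.001, 1.0], [0.0, -1.0, -0.001]]
force: [-0.9, 0.4, -1.2]
opening: 0.161
```

Run:
```python
from h import *
s=bot.read_state(); print((footnow(s)[0]-B)*1000,footnow(s)[1:],s['force'],s['moment'])
```

```text
[ -0.2394   0.0891 -10.0991] (np.float64(-0.0007997409518722577), np.float64(-0.05403076534877124)) [-0.8912  0.3897 -1.2094] [-0.0192  0.0265  0.0315]
```

Foot is 10 mm in and sliding freely, so I continue down with checks.

>>> jog_arm --motion '[0,1.5,0,0,0,0,0,3,0,0,0,0,0,4.5,0,0,0,0,0,6,0,0,0,0]'

```text
time_s: 14.4
position: [0.4461, 0.1351, 0.1194]
tcp_rot: [[1.0, -0.0, 0.03], [-0.03, -0.001, 1.0], [0.0, -1.0, -0.001]]
force: [0.1, 1.0, -1.7]
opening: 0.161
```

>>> jog_arm --motion '[0,1.5,0,0,0,0,0,3,0,0,0,0,0,4.5,0,0,0,0,0,6,0,0,0,0]'

```text
time_s: 14.9
position: [0.4461, 0.1351, 0.1134]
tcp_rot: [[1.0, 0.0, 0.03], [-0.03, -0.001, 1.0], [0.0, -1.0, -0.001]]
force: [0.2, 0.0, -1.6]
opening: 0.159
```

>>> jog_arm --motion '[0,1.5,0,0,0,0,0,3,0,0,0,0,0,4.5,0,0,0,0,0,6,0,0,0,0]'

```text
time_s: 15.4
position: [0.4461, 0.1351, 0.1074]
tcp_rot: [[1.0, 0.0, 0.03], [-0.03, -0.001, 1.0], [0.0, -1.0, -0.001]]
force: [-0.2, 1.0, -1.4]
opening: 0.161
```

>>> jog_arm --motion '[0,1.5,0,0,0,0,0,3,0,0,0,0,0,4.5,0,0,0,0,0,6,0,0,0,0]'

```text
time_s: 15.9
position: [0.4461, 0.135, 0.1014]
tcp_rot: [[1.0, 0.0, 0.03], [-0.03, -0.001, 1.0], [0.0, -1.0, -0.001]]
force: [-0.2, 0.8, -1.2]
opening: 0.163
```

Run:
```python
from h import *
s=bot.read_state(); print((footnow(s)[0]-B)*1000,footnow(s)[1:],s['force'],s['moment'])
```

```text
[ -0.1927   0.0585 -34.118 ] (np.float64(0.002125486523649395), np.float64(-0.05403606873094238)) [-0.2453  0.763  -1.2456] [0.0542 0.0758 0.0115]
```

>>> jog_arm --motion '[0,1.5,0,0,0,0,0,3,0,0,0,0,0,4.5,0,0,0,0,0,6,0,0,0,0]'

```text
time_s: 16.4
position: [0.4461, 0.135, 0.0954]
tcp_rot: [[1.0, 0.0, 0.03], [-0.03, -0.001, 1.0], [0.0, -1.0, -0.001]]
force: [0.2, 0.9, -1.4]
opening: 0.16
```

>>> jog_arm --motion '[0,1,0,0,0,0,0,2,0,0,0,0,0,3,0,0,0,0]'

```text
time_s: 16.77
position: [0.4461, 0.135, 0.0924]
tcp_rot: [[1.0, 0.0, 0.03], [-0.03, -0.001, 1.0], [0.0, -1.0, -0.001]]
force: [-0.1, -0.9, -0.5]
opening: 0.159
```

>>> jog_arm --motion '[0,0.7,0,0,0,0]'

```text
time_s: 16.9
position: [0.4461, 0.135, 0.0917]
tcp_rot: [[1.0, 0.0, 0.03], [-0.03, -0.001, 1.0], [0.0, -1.0, -0.001]]
force: [-0.2, -0.3, -1.4]
opening: 0.158
```

>>> jog_arm --motion '[0,0.7,0,0,0,0]'

```text
time_s: 17.02
position: [0.4461, 0.135, 0.0911]
tcp_rot: [[1.0, 0.0, 0.03], [-0.03, -0.001, 1.0], [0.0, -1.0, -0.001]]
force: [-0.4, -0.0, -2.2]
opening: 0.161
```

>>> jog_arm --motion '[0,0.7,0,0,0,0]'

```text
time_s: 17.15
position: [0.4462, 0.135, 0.0904]
tcp_rot: [[1.0, 0.0, 0.03], [-0.03, -0.001, 1.0], [0.0, -1.0, -0.001]]
force: [-0.9, 0.2, 6.2]
opening: 0.156
```

>>> jog_arm --motion '[0,0,0,0,0,0,0,0,0,0,0,0,0,0,0,0,0,0,0,0,0,0,0,0]' --gripper 0.5

```text
time_s: 17.65
position: [0.4461, 0.135, 0.0904]
tcp_rot: [[1.0, 0.0, 0.03], [-0.03, -0.001, 1.0], [0.0, -1.0, -0.001]]
force: [0.8, -0.5, -0.1]
opening: 0.473
```

>>> jog_arm --motion '[0,0,0,0,0,0,0,-10,0,0,0,0,0,-30,0,0,0,0,0,-60,0,0,0,0,0,-90,0,0,0,0,0,-120,0,0,0,0,0,-140,0,0,0,0,0,-140,0,0,0,0]'

```text
time_s: 18.65
position: [0.447, 0.1353, 0.2323]
tcp_rot: [[1.0, 0.005, 0.03], [-0.03, -0.001, 1.0], [0.005, -1.0, -0.001]]
force: [0.6, -0.9, -0.4]
opening: 0.499
```

Run:
```python
from h import *
snap('wrist','w7'); snap('side','s7')
s=bot.read_state(); print(s['position'],s['force'],s['opening'],s['time_s'])
a=cv2.imread('pics/s7.png')[130:300,150:350]; cv2.imwrite('pics/s7c.png',cv2.resize(a,None,fx=3,fy=3,interpolation=cv2.INTER_CUBIC))
p,P=cloud('wrist','w7'); p2,P2=cloud('side','s7')
for p,P in((p,P),(p2,P2)):
    x,y,z=np.moveaxis(P,-1,0);H,S,V=np.moveaxis(cv2.cvtColor(p,cv2.COLOR_RGB2HSV).astype(int),-1,0)
    m=(H<15)&(S>150)&(z>.06)&(np.hypot(x-.447,y-.135)<.04); Q=P[m]
    print(m.sum(),cv2.minAreaRect(Q[:,:2].astype(np.float32)*1000),np.percentile(Q[:,2],[2,98]), np.median(z[m&(z>.1)]))
```

```text
[0.4456 0.1352 0.2303] [ 0.3924  0.3717 -0.12  ] 0.5023028550062968 18.75
637 ((446.4260559082031, 135.23744201660156), (14.46192741394043, 23.056032180786133), 89.23282623291016) [0.0705 0.114 ] 0.1125361935737641
259 ((434.18402099609375, 134.32421875), (48.29144287109375, 70.4216079711914), 2.724520683288574) [0.0684 0.3871] 0.11188457413775821
```

View pics/s7c.png

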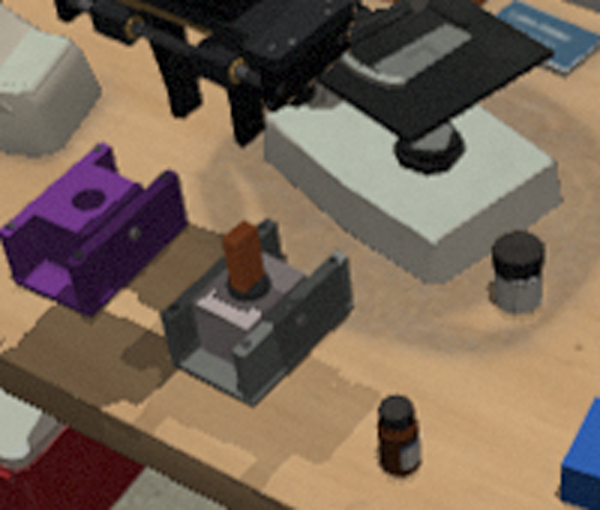

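View pics/w7.png

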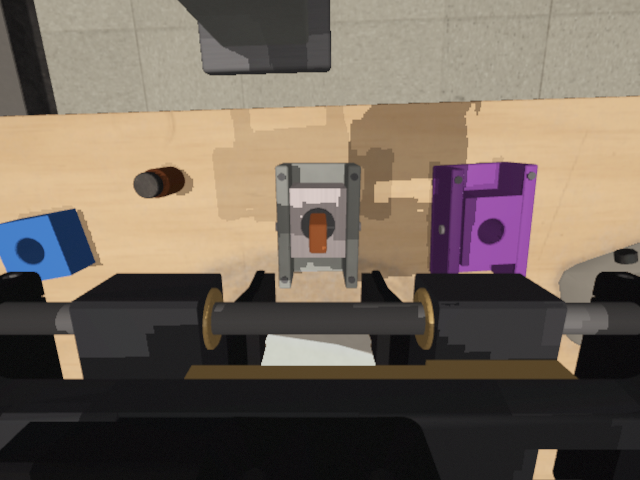

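The pin stands upright with its collar on the carriage: tab top at z = 0.112 m, where 0.112 m is expected when home. The bystanders have not moved. I let the arm settle, then hand in.

>>> jog_arm --motion '[0,0,0,0,0,0,0,0,0,0,0,0]'

```text
time_s: 19.0
position: [0.4456, 0.1351, 0.2295]
tcp_rot: [[1.0, -0.002, 0.03], [-0.03, -0.001, 1.0], [-0.002, -1.0, -0.001]]
force: [0.1, -0.6, 0.3]
opening: 0.502
```

Run:
```python
from h import *
p,P=cloud('side','s7'); x,y,z=np.moveaxis(P,-1,0)
for c,zz in (((.406,-.02),.05),((.44,-.357),.015)):
    m=(np.hypot(x-c[0],y-c[1])<.05)&(z>zz)&(z<.1); print(np.median(P[m],0))
print(bot.hand_in())
```

```text
[ 0.404  -0.0208  0.0592]
[ 0.4383 -0.3614  0.0206]
the job is handed in; nothing more can be done
None
```

The pin is home in the grey mount's bore, upright and released, and the job was handed in at about 19 s. I gripped it by the orange tab and lifted it out of the stand. I then leaned it 17° and put its foot into the bore, about 7 mm off the mount's middle (carriage clamped toward the robot). After feeling the near wall at under 2 N, I straightened it and slid it down until the collar seated.

**Last checks:**
- **Seating:** the force rose by about 8 N as the collar seated, and that was the largest force I read. The tab top is at z ≈ 0.112 m, the height expected when home.
- **Upright and released:** the pin looks upright in the side and wrist views, and the gripper is clear above it.
- **Bystanders:** the bottle and carton measured where they were, within about 1 mm. I judged the can unmoved from the side picture only.
- **Disagreement:** the bore felt about 0.5 mm nearer the robot than the camera showed, and I corrected for that before straightening. In the last side view the tab colour mask also took in other things, so I used only its height reading. No other check failed.

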